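# Load a strip dereeler and hold its tensioner arm back for threading

## Robot

A 6-joint arm with a two-finger parallel gripper is mounted at the origin on a cart in front of the work surface, level with it; the furniture and walls round the work are solid. World frame = base frame: x ahead of the robot, y to its left, z up, the work surface at z = 0. Lengths are in m, angles in rad, forces in N, time in s.
With the tool pointing down it reaches from about 0.375 to 0.975 m from the base axis. Payload 3.8 kg.
Tool frame: the origin (TCP) lies between the finger pads; the fingertips stand 19 mm ahead of it and the grasp point (between the pads) is the TCP; z points along the fingers, y is the direction in which the jaws open and shut (so a half turn about z gives the same grasp; the last joint's range is limited). The gripper opens to 85 mm and grips with 20 to 120 N. Pads are 22 mm wide; open, the fingers measure 114 mm over their backs; the gripper's body (76 mm by 85 mm) begins 54 mm behind the grasp point. The pads swing forward as they close: fully open they stand 13 mm farther back than shut.
Start: joints at [1.146, 0.264, 1.604, -0, 1.274, -0.037], TCP at [0.255, 0.625, 0.25] pointing down, gripper open.
Joint ranges: [-2.63, 2.63], [-0.94, 2.18], [0.31, 2.57], [-1.31, 4.45], [0, 2.66], [-2.55, 2.55]. Speed limits (rad/s): [2.57, 2.57, 3.14, 3.14, 3.14, 3.14].

## Interface

Orientations are given as a rotation vector (axis times angle).
In Python, from rig import sensors, eyes, close_job gives the robot as it stands.
- The arm moves only by the tool move_arm, never from a script. Its argument "deltas" is a list of rows, each an object with "travel": the shift along the world's x, y, z in m, a list of three; "dr": the turn, a rotation vector about the world's x, y, z in rad, a list of three; "hand": the closure, from 0 (fully open) to 1 (shut). In form: [{"travel": [dx, dy, dz], "dr": [rx, ry, rz], "hand": hand}, ...]. A call has 1 to 8 rows; each row shifts and turns the pose as measured when the row begins; what a row does not reach is not made up. A row lasts 1/10 s, in which the tool goes at most 50 mm and 8.59 degrees, less where a joint would pass 70% of its speed; a pose out of reach is approached as far as the arm can. A call is refused whole if a number of a shift passes 0.05 or a number of a turn 0.15, either way. A call with a gripper value outside its range is refused whole. The fingers move at their own pace and stop on an object; "force" is the grip in N (left out, the last holds). Time passes only in rows, so rows that do not move let the fingers close. It gives the time, the measured TCP pose, the force and the opening at its end, in the units of the state.
- sensors.get_state(): the state, without advancing time (a new reading comes with each control period).
- eyes.capture(name): name is "scene" or "top" or "wrist"; returns a dict with "color" (400x640x3 uint8, blue, green, red), "depth" (400x640 float32, m along the optical axis (not along the pixel's ray), 0 where there is no reading), "camera_matrix" (3x3 intrinsics, pixels), "world_to_cam" (4x4, takes a point from world to camera coordinates); the wrist camera has in their place "tool_from_camera" (4x4, takes a point from camera to tool coordinates, whose origin is the TCP and whose axes are the flange's). Camera axes: x right, y up, looking along -z (the intrinsics and any distortion apply to the point x, -y, -z); pixel columns grow to the right and rows downward; lengths in m; the calibration is good to about 2 mm. A picture is of the moment at which its call begins: read the wrist's pose just before it.
- close_job(): hands the job in, once; it reports no verdict.
Trained networks look in a picture, given as the dict that the camera call returned (one of the last four; its "shot" number tells which), for a name from the list of things; names that differ only in an ending like _2 or _b are one class to them, and where a whole thing is asked for, a point or a joint stands for the part that bears it (a point fixed in the world has none). Each returns a list of dicts, best first, with "p" (0 to 1); they miss things now and then, are a little off and sometimes report something else, mostly with a low value. They report only what shows in the picture. A call takes as long as a camera call. They do not tell look-alikes from the thing itself.
- eyes.trace(picture, label): "pixels" (400x640 bool, what is visible of it) and "xy" ([column, row] in pixels, amid what is visible of it).
- eyes.mark_of(picture, label): "xy" ([column, row] in pixels: a listed point, or the origin of a listed thing).
The state is a dict: "time_s": time; "joint_pos": joint angles; "qvel": joint speeds; "joint_efforts": joint torques, N m; "tool_pos": TCP position; "orientation": TCP orientation; "wrist_force": force on the tool from outside, world axes, zero at the start; "torque": the same for the moment, N m; "opening": finger opening in m.
Only numpy, scipy, OpenCV 4.12 (cv2) and the standard library are available. Lean on these libraries where they do the work, as an engineer would, in place of code of your own. Each camera call takes 0.05 s, during which the arm holds its last target. There are 200 camera calls.

## Task

Load the strip dereeler on the white bench: put the flat strip spool over the hub so that it lies flat on the turntable's cork pad, and lay the stepped steel pressure disc over the hub on top of it, collar up. Then push the sprung tensioner arm back by its knob until the pawl has clicked in behind the ratchet tooth, and finish while still holding the arm there against its spring, clear of the pawl, so that I can thread the strip: do not let go of it at the end. Leave the tape roll, the cutters, the screwdriver and the small round tin where they lie.

Things in the scene. Friction and masses are not known exactly. Their poses are not given: they have to be found in the camera images.
- strip_spool: Flat strip spool: two grey plastic flanges with copper strip wound between them, 60 mm outside diameter, 14 mm thick, 25 mm bore through its middle, 0.12 kg. It lies flat on the bench or on the green mat (both at z = 0). Origin at the centre of its underside, z up (both faces alike).
- pressure_disc: Stepped steel pressure disc: a flange 50 mm in diameter and 8 mm thick with a collar 34 mm in diameter and 12 mm high on top of it (20 mm high in all), 25 mm bore, 0.2 kg. It lies flat, collar up. Origin at the centre of its underside, z up.
- dereeler: Strip dereeler, fixed: an aluminium base plate 178 x 305 mm, its top 14 mm above the bench. Origin on the bench under the plate; its own x points to its back (where the two guide rollers and the pawl stand), its own y to the turntable's end. Nothing on it but the hub and the arm's knob stands higher than 52 mm above the bench.
- pad_centre (a point): Centre of the turntable's cork pad, on the pad's top face, 30 mm above the bench; at x = -10, y = 85 mm in the dereeler's frame. The platter is 84 mm in diameter, the pad 68 mm. A steel hub 18 mm in diameter stands on it: straight for 22 mm, then a cone to a tip 8 mm across, 30 mm above the pad. Axes as the dereeler's. Seated, the spool's origin is at this point and the disc's 14 mm above it.
- tension_arm (a joint): Arm angle about the upright axis through point pivot_axis, rad: 0 = rest (at the front), grows as the arm is pushed back (clockwise seen from above), stop at 0.95. Sprung to 0: 4 N at the knob at rest, 12 N at 0.75. The tooth lifts the pawl from 0.05 on; it drops in behind the tooth near 0.53. Let go then, the arm stays caught on it at about 0.53; 0.60 to 0.90 is well clear of pawl and stop.
- pawl (a joint): Slide of the sprung pawl, m: 0 = fully in, grows to about 0.004 as the tooth pushes it out, and snaps back to 0 when the tooth has passed.
- pivot_axis (a point): A point on the arm's pivot axis, 60 mm above the bench; at x = 20, y = -108 mm in the dereeler's frame. Axes as the dereeler's.
- knob_mid (a point): Middle of the black upright knob at the end of the tensioner arm, 66 mm above the bench, 95 mm from the pivot axis. The knob is a pin 14 mm in diameter, from 52 to 80 mm above the bench, standing on the arm's white idler roller (22 mm in diameter). It swings with the arm; at rest it lies to the front of the pivot axis and towards the turntable.
- tape_roll: Roll of amber tape lying flat, 60 mm in diameter, 12 mm high, not part of the job. Origin at the centre of its underside.
- cutter: Flush cutters with red handles lying flat, 45 x 128 x 12 mm, not part of the job. Origin at the centre of the underside.
- driver: Small red screwdriver lying flat, 150 mm long, 18 mm high, not part of the job. Origin underneath, about its middle.
- tinner: Small round tin, 38 mm in diameter, 19 mm high, not part of the job. Origin at the centre of its underside.
Not all that is in view belongs to the job. What is shaped like the pressure_disc but blue is not meant.

How it is judged:
On the way, in this order (a step that is already met when the one before it is completed fails the run):
1. the spool lies flat on the cork pad over the hub, let go (horizontal distance between strip_spool and pad_centre below 0.006 m and z of strip_spool in the frame of pad_centre below 0.003 m and angle between strip_spool's own z axis and vertical below 0.06 rad and contact force between the fingers and strip_spool below 0.3 N), for 0.2 s.
2. the pressure disc lies flat on the spool over the hub, let go (horizontal distance between pressure_disc and pad_centre below 0.006 m and z of pressure_disc in the frame of pad_centre between 0.011 and 0.017 m and angle between pressure_disc's own z axis and vertical below 0.06 rad and contact force between the fingers and pressure_disc below 0.3 N), for 0.2 s.
3. the arm is pushed back past the click: the pawl has dropped in behind the tooth (value of joint tension_arm above 0.57 rad and value of joint pawl below 0.0015 m), for 0.2 s.
At the end, for the whole second after the job is handed in: The fingers hold the arm back against its spring (over 3 N) above 0.57 rad, clear of the pawl, which is in (within 1.5 mm); the spool lies flat on the pad and the disc, collar up, flat on the spool, both within 6 mm of the hub axis and 3 mm of their seated heights (all of step 3 and velocity of joint tension_arm between -0.1 and 0.1 rad/s and contact force between the fingers and tension_arm above 3 N and horizontal distance between each of strip_spool, pressure_disc and pad_centre below 0.006 m and z of strip_spool in the frame of pad_centre below 0.003 m and angle between each of strip_spool, pressure_disc's own z axis and vertical below 0.06 rad and z of pressure_disc in the frame of pad_centre between 0.011 and 0.017 m); the arm keeps its last pose, push and grip.
It fails at once if the tape roll, cutters, screwdriver or tin is moved by more than 3 cm (distance of any of tape_roll, cutter, driver, tinner from where it was at the start of the episode above 0.03 m).
It also fails if it takes over 64 s, if anything falls off the work surface, if the arm or the gripper's body presses on something with over 40 N, if the wrist force passes 120 N, or if a joint passes its speed limit or range.

## Working session

There is one attempt and no reset: what is moved stays moved. The work goes in short steps, Python scripts to look and compute and a tool call to move; the robot and the scene stay as the last step left them, time stands still between calls to the robot, and variables do not carry over. Pictures are saved under pics/ and viewed, about 8 in all and at most 12, crops included, and the job is handed in when it is done.

Besides the shell and the picture viewer there is one more tool, called after "Call:" by a JSON object that holds its "name" and its "arguments". move_arm: Moves the arm, as the interface text tells. Its arguments: {"type":"object","properties":{"deltas":{"type":"array"},"force":{"type":"number"}},"required":["deltas"]}

```bash
mkdir -p pics; cat > h.py <<'E'
import numpy as np, cv2
from rig import sensors, eyes
def world(pic, uv, z=None):
    K=pic["camera_matrix"]; T=np.linalg.inv(pic["world_to_cam"])
    u,v=uv; d=np.array([(u-K[0,2])/K[0,0],-(v-K[1,2])/K[1,1],-1.0])
    r=T[:3,:3]@d; o=T[:3,3]
    if z is None:
        dep=pic["depth"][int(round(v)),int(round(u))]; return o+r*dep
    return o+r*(z-o[2])/r[2]
def cloud(pic,mask):
    v,u=np.nonzero(mask&(pic["depth"]>0)); K=pic["camera_matrix"]; T=np.linalg.inv(pic["world_to_cam"])
    d=pic["depth"][v,u]; P=np.c_[(u-K[0,2])/K[0,0]*d,-(v-K[1,2])/K[1,1]*d,-d]
    return P@T[:3,:3].T+T[:3,3]
E
cat > a.py <<'E'
from h import *
s=sensors.get_state(); print(s)
for n in ["top","scene"]:
    p=eyes.capture(n); cv2.imwrite(f"pics/{n}0.png",p["color"])
    T=np.linalg.inv(p["world_to_cam"]);print(n,T[:3,3].round(3))
    for l,z in [("strip_spool",0),("pressure_disc",0),("pad_centre",.03),("pivot_axis",.06),("knob_mid",.066),("dereeler",0),("tape_roll",0),("cutter",0),("driver",0),("tinner",0)]:
        print(l,[(round(m["p"],2),np.round(m["xy"]).tolist(),world(p,m["xy"],z).round(4).tolist()) for m in eyes.mark_of(p,l)[:3]])
E
python3 a.py
```

```text
{'time_s': 0.0, 'joint_pos': array([ 1.14611110e+00,  2.64779756e-01,  1.60538775e+00,  1.84386615e-05,
        1.27371019e+00, -3.68505739e-02]), 'qvel': array([ 0.00111655,  0.00067167, -0.00043038,  0.001389  , -0.00168007,
        0.0009216 ]), 'joint_efforts': array([-7.88323928e-05, -5.15093887e+01, -3.67320657e+01,  1.33083804e-04,
        1.27577037e-02,  2.09690484e-05]), 'tool_pos': array([0.25495217, 0.62424504, 0.24893664]), 'orientation': array([-0.60530227, -3.08217618,  0.00348725]), 'wrist_force': array([ 0.80353722,  0.09077596, -0.06202661]), 'torque': array([-0.02777813, -0.0386731 , -0.00262864]), 'opening': 0.08572838071754015}
top [ 0.383 -0.027  1.154]
strip_spool [(0.66, [262.0, 236.0], [0.4459, 0.1903, 0.0])]
pressure_disc [(0.72, [231.0, 219.0], [0.4996, 0.2872, 0.0]), (0.65, [235.0, 190.0], [0.5907, 0.276, 0.0]), (0.59, [175.0, 195.0], [0.578, 0.4645, 0.0])]
pad_centre [(0.9, [340.0, 201.0], [0.5462, -0.0449, 0.03])]
pivot_axis [(0.82, [408.0, 194.0], [0.5592, -0.2414, 0.06])]
knob_mid [(0.67, [381.0, 208.0], [0.5177, -0.1603, 0.066])]
dereeler [(0.68, [266
[... 470 characters left out ...]
76  1.023]
strip_spool []
pressure_disc [(0.72, [250.0, 285.0], [0.5648, 0.3696, 0.0]), (0.67, [227.0, 305.0], [0.5697, 0.4645, 0.0]), (0.56, [387.0, 179.0], [0.4677, -0.3862, 0.0])]
pad_centre [(0.8, [328.0, 209.0], [0.5463, -0.0511, 0.03])]
pivot_axis [(0.97, [349.0, 178.0], [0.5593, -0.2321, 0.06]), (0.22, [338.0, 206.0], [0.5037, -0.0541, 0.06]), (0.16, [388.0, 182.0], [0.4213, -0.2876, 0.06])]
knob_mid [(0.52, [351.0, 187.0], [0.5196, -0.1743, 0.066])]
dereeler [(0.56, [340.0, 205.0], [0.5394, -0.1332, 0.0])]
tape_roll [(0.67, [389.0, 181.0], [0.4532, -0.3772, 0.0])]
cutter [(0.51, [352.0, 165.0], [0.6369, -0.4046, 0.0])]
driver [(0.67, [350.0, 178.0], [0.5953, -0.3124, 0.0])]
tinner []
```

```bash
python3 -c "
import cv2
i=cv2.imread('pics/top0.png');cv2.imwrite('pics/top0c.png',cv2.resize(i[130:270,140:520],None,fx=2.1,fy=2.1,interpolation=2))"
```

```text
(no output)
```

View pics/top0c.png

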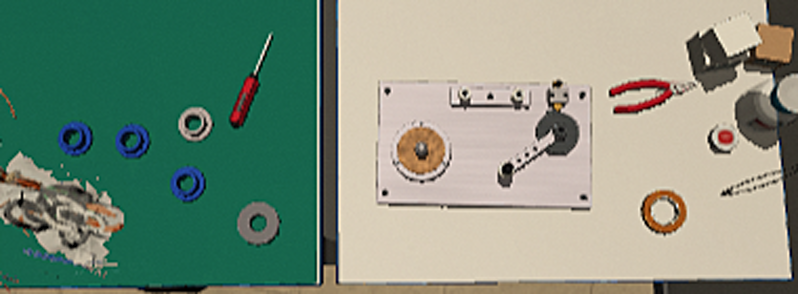

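View pics/scene0.png

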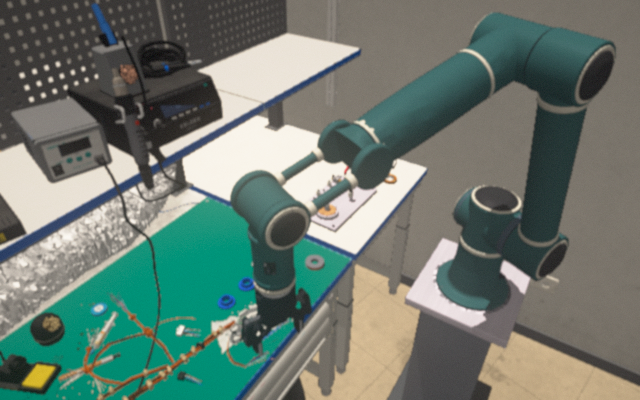

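The top view shows the steel disc at about crop (195,124), the spool at (258,223) and the turntable at (420,150). The knob is at (507,172). The other discs are blue decoys. The scene view shows the arm above the mat, with a shelf only at the far side. I'll move to above the spool.

Call:
{"name": "move_arm", "arguments": {"deltas": [{"travel": [0.02,-0.045,0],"dr": [0,0,0],"hand": 0},{"travel": [0.02,-0.045,0],"dr": [0,0,0],"hand": 0},{"travel": [0.02,-0.045,0],"dr": [0,0,0],"hand": 0},{"travel": [0.02,-0.045,0],"dr": [0,0,0],"hand": 0},{"travel": [0.02,-0.045,0],"dr": [0,0,0],"hand": 0},{"travel": [0.02,-0.045,0],"dr": [0,0,0],"hand": 0},{"travel": [0.02,-0.045,0],"dr": [0,0,0],"hand": 0},{"travel": [0.02,-0.045,0],"dr": [0,0,0],"hand": 0}]}}

```text
time_s: 1.9
tool_pos: [0.4143, 0.2619, 0.2502]
orientation: [0.587, 3.084, 0.007]
wrist_force: [1.5, -0.3, 0.4]
opening: 0.0853
```

Call:
{"name": "move_arm", "arguments": {"deltas": [{"travel": [0.015,-0.03,0],"dr": [0,0,0],"hand": 0},{"travel": [0.01,-0.03,-0.01],"dr": [0,0,0],"hand": 0},{"travel": [0.01,-0.02,-0.02],"dr": [0,0,0],"hand": 0},{"travel": [0.0,0,0],"dr": [0,0,0],"hand": 0}]}}

```text
time_s: 2.3
tool_pos: [0.4528, 0.1733, 0.2217]
orientation: [0.597, 3.076, 0.009]
wrist_force: [-0.3, -0.5, 0.5]
opening: 0.0853
```

```bash
cat >> h.py <<'E'
from scipy.spatial.transform import Rotation as R
def wrist():
    s=sensors.get_state(); p=eyes.capture("wrist")
    T=np.eye(4);T[:3,:3]=R.from_rotvec(s["orientation"]).as_matrix();T[:3,3]=s["tool_pos"]
    p["world_to_cam"]=np.linalg.inv(T@p["tool_from_camera"]); return s,p
def circ(P):
    A=np.c_[2*P[:,:2],np.ones(len(P))]; x=np.linalg.lstsq(A,(P[:,:2]**2).sum(1),rcond=None)[0]
    return x[:2],np.sqrt(x[2]+x[0]**2+x[1]**2)
def outer(p,mask,z):
    "min enclosing circle of mask contour pixels put on plane z"
    c=max(cv2.findContours(mask.astype(np.uint8),0,1)[0],key=len)[:,0]
    Q=np.array([world(p,q,z)[:2] for q in c]); m,r=cv2.minEnclosingCircle((Q*1000).astype(np.float32)); f,fr=circ(Q)
    return np.round(np.array(m)/1000,4),round(r/1000,4),f.round(4),round(fr,4)
E
cat > b.py <<'E'
import sys; from h import *
s,p=wrist(); print(s["time_s"],s["tool_pos"].round(4),s["orientation"].round(3),s["opening"],s["wrist_force"].round(2))
cv2.imwrite(sys.argv[1],p["color"])
print("tc",p["tool_from_camera"].round(3).tolist())
for a in sys.argv[2:]:
    l,z=a.split(":");z=float(z)
    print(l,[(round(m["p"],2),np.round(m["xy"]).tolist(),world(p,m["xy"],z if l!="strip_spool" and l!="pressure_disc" else 0)[:2].round(4).tolist()) for m in eyes.mark_of(p,l)[:3]])
    for t in eyes.trace(p,l)[:3]:
        C=cloud(p,t["pixels"]); print("  ",round(t["p"],2),np.round(t["xy"]).tolist(),outer(p,t["pixels"],z),"z",np.percentile(C[:,2],[10,50,90]).round(4) if len(C) else 0)
E
python3 b.py pics/w1.png strip_spool:0.014 pressure_disc:0.008
```

```text
2.3 [0.4528 0.1733 0.2217] [0.597 3.076 0.009] 0.0853353368092684 [-0.27 -0.5   0.5 ]
tc [[-0.0, 0.951, 0.31, 0.08], [1.0, 0.0, 0.0, 0.0], [-0.0, 0.31, -0.951, -0.123], [0.0, 0.0, 0.0, 1.0]]
strip_spool [(0.56, [324.0, 165.0], [0.4444, 0.1883])]
   0.71 [135.0, 299.0] (array([ 0.5203, -0.1289]), 0.1611, array([ 0.5039, -0.1368]), np.float64(0.1053)) z [0.0126 0.0138 0.0246]
   0.61 [330.0, 177.0] (array([0.4484, 0.1899]), 0.0306, array([0.4483, 0.1899]), np.float64(0.0294)) z [0.0122 0.0135 0.0145]
pressure_disc [(0.97, [430.0, 241.0], [0.5959, 0.284]), (0.91, [492.0, 200.0], [0.5677, 0.3732]), (0.72, [557.0, 179.0], [0.5718, 0.455])]
   0.89 [498.0, 198.0] (array([0.5704, 0.3762]), 0.0275, array([0.5697, 0.3764]), np.float64(0.0257)) z [0.0046 0.0084 0.0197]
   0.87 [564.0, 184.0] (array([0.5761, 0.461 ]), 0.0292, array([0.5748, 0.4608]), np.float64(0.0263)) z [0.0049 0.0086 0.0195]
   0.56 [430.0, 239.0] (array([0.5927, 0.2848]), 0.0268, array([0.5924, 0.2844]), np.float64(0.0253)) z [0.0049 0.0085 0.0197]
```

View pics/w1.png

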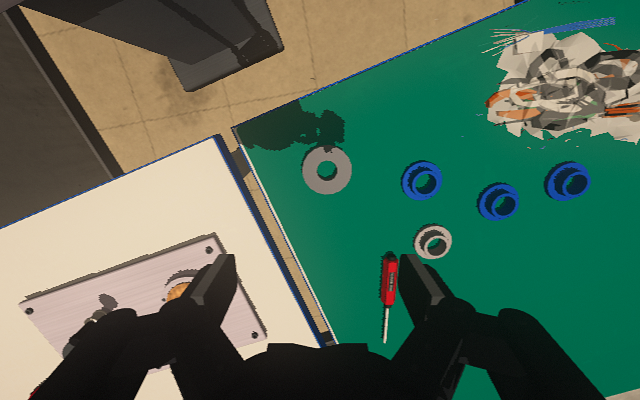

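The spool is at (327,170), the steel disc at (433,242) and the decoys lie to the right, which matches the measurements. Next I descend on the spool and grip it.

Call:
{"name": "move_arm", "arguments": {"deltas": [{"travel": [-0.0045,0.0165,-0.03],"dr": [0,0,0],"hand": 0},{"travel": [0,0,-0.045],"dr": [0,0,0],"hand": 0},{"travel": [0,0,-0.045],"dr": [0,0,0],"hand": 0},{"travel": [0,0,-0.045],"dr": [0,0,0],"hand": 0},{"travel": [0,0,-0.025],"dr": [0,0,0],"hand": 0},{"travel": [0,0,0],"dr": [0,0,0],"hand": 0}], "force": 40}}

```text
time_s: 3.15
tool_pos: [0.4524, 0.2038, 0.0383]
orientation: [0.569, 3.061, 0.032]
wrist_force: [-1.1, 0.2, -0.6]
opening: 0.0857
```

Call:
{"name": "move_arm", "arguments": {"deltas": [{"travel": [-0.004,-0.0135,0],"dr": [-0.015,0.031,0],"hand": 0},{"travel": [0,0,0],"dr": [0,0,0],"hand": 0},{"travel": [0,0,0],"dr": [0,0,0],"hand": 0}]}}

```text
time_s: 3.45
tool_pos: [0.45, 0.1937, 0.0415]
orientation: [0.567, 3.087, 0.004]
wrist_force: [0.1, 0.9, 0.7]
opening: 0.0855
```

```bash
cat > t.py <<'E'
import sys; from h import *
"state and correction: args target x y z [jaw yaw deg]"
s=sensors.get_state(); M=R.from_rotvec(s["orientation"]).as_matrix(); z=M[:,2]; y=M[:,1]
t=np.array([float(a) for a in sys.argv[1:4]]); print("t",s["time_s"],"pos",s["tool_pos"].round(4),"need",(t-s["tool_pos"]).round(4),"open",round(s["opening"],4),"F",s["wrist_force"].round(1))
print("jaw yaw deg",np.degrees(np.arctan2(y[1],y[0])).round(1),"level dr",np.cross(z,[0,0,-1]).round(3),"j",s["joint_pos"].round(2))
E
python3 t.py .4483 .19 .017
```

```text
t 3.45 pos [0.45   0.1937 0.0415] need [-0.0017 -0.0037 -0.0245] open 0.0855 F [0.1 0.9 0.7]
jaw yaw deg 69.2 level dr [-0.002  0.003  0.   ] j [ 0.36  0.15  2.17  0.    0.81 -0.85]
```

Call:
{"name": "move_arm", "arguments": {"deltas": [{"travel": [-0.0017,-0.004,-0.012],"dr": [0,0,0],"hand": 0},{"travel": [0,0,-0.012],"dr": [0,0,0],"hand": 0},{"travel": [0,0,0],"dr": [0,0,0],"hand": 0}]}}

```text
time_s: 3.75
tool_pos: [0.4511, 0.1916, 0.0193]
orientation: [0.565, 3.08, 0.011]
wrist_force: [-0.6, -0.2, -0.1]
opening: 0.0851
```

```bash
python3 t.py .4483 .19 .017
```

```text
t 3.75 pos [0.4511 0.1916 0.0193] need [-0.0028 -0.0016 -0.0023] open 0.0851 F [-0.6 -0.2 -0.1]
jaw yaw deg 69.2 level dr [-0.005  0.011  0.   ] j [ 0.35  0.18  2.19  0.    0.76 -0.86]
```

Call:
{"name": "move_arm", "arguments": {"deltas": [{"travel": [-0.003,-0.002,-0.002],"dr": [-0.005,0.011,0],"hand": 0},{"travel": [0,0,0],"dr": [0,0,0],"hand": 0.2},{"travel": [0,0,0],"dr": [0,0,0],"hand": 0.6},{"travel": [0,0,0],"dr": [0,0,0],"hand": 0.8},{"travel": [0,0,0],"dr": [0,0,0],"hand": 0.8},{"travel": [0,0,0],"dr": [0,0,0],"hand": 0.8}]}}

```text
time_s: 4.35
tool_pos: [0.4478, 0.1894, 0.0171]
orientation: [-0.567, -3.089, 0.0]
wrist_force: [-0.6, -0.0, -1.0]
opening: 0.0578
```

```bash
python3 t.py .4483 .19 .017
```

```text
t 4.35 pos [0.4478 0.1894 0.0171] need [ 0.0005  0.0006 -0.0001] open 0.0578 F [-0.6 -0.  -1. ]
jaw yaw deg 69.2 level dr [ 0.    -0.001  0.   ] j [ 0.35  0.19  2.19  0.    0.77 -0.86]
```

Call:
{"name": "move_arm", "arguments": {"deltas": [{"travel": [0,0,0.03],"dr": [0,0,0],"hand": 0.8},{"travel": [0,0,0.045],"dr": [0,0,0],"hand": 0.8},{"travel": [0,0,0.045],"dr": [0,0,0],"hand": 0.8},{"travel": [0.02,-0.045,0],"dr": [0,0,0],"hand": 0.8},{"travel": [0.02,-0.045,0],"dr": [0,0,0],"hand": 0.8},{"travel": [0.02,-0.045,0],"dr": [0,0,0],"hand": 0.8},{"travel": [0.01,-0.02,0],"dr": [0,0,0],"hand": 0.8},{"travel": [0,0,0],"dr": [0,0,0],"hand": 0.8}]}}

```text
time_s: 5.15
tool_pos: [0.5179, 0.0297, 0.1415]
orientation: [0.556, 3.091, -0.004]
wrist_force: [-0.6, 1.7, -1.3]
opening: 0.0573
```

```bash
python3 t.py .546 -.046 .13; sed -i 's/^print("tc".*$//' b.py; python3 b.py pics/w2.png strip_spool:0.1 pad_centre:0.03 knob_mid:.066 pivot_axis:.06
```

```text
t 5.15 pos [0.5179 0.0297 0.1415] need [ 0.0281 -0.0757 -0.0115] open 0.0573 F [-0.6  1.7 -1.3]
jaw yaw deg 69.6 level dr [0.003 0.001 0.   ] j [ 0.01  0.06  2.05 -0.    1.03 -1.2 ]
5.15 [0.5179 0.0297 0.1415] [ 0.556  3.091 -0.004] 0.05725265209565533 [-0.58  1.71 -1.33]
strip_spool [(0.72, [317.0, 262.0], [0.5871, 0.0037]), (0.51, [188.0, 273.0], [0.5517, -0.1325])]
   0.94 [318.0, 278.0] (array([0.5389, 0.0232]), 0.042, array([0.539 , 0.0223]), np.float64(0.0395)) z [0.1292 0.1378 0.1386]
pad_centre [(0.97, [253.0, 258.0], [0.5462, -0.045])]
   0.58 [160.0, 256.0] (array([ 0.5291, -0.1233]), 0.1577, array([ 0.5195, -0.1284]), np.float64(0.1089)) z [0.0129 0.0139 0.0302]
knob_mid [(0.9, [101.0, 291.0], [0.5149, -0.1608])]
   0.75 [106.0, 311.0] (array([ 0.5334, -0.1612]), 0.0547, array([ 0.5305, -0.1657]), np.float64(0.0376)) z [0.0262 0.0331 0.0724]
pivot_axis [(0.9, [67.0, 355.0], [0.566, -0.2377])]
   0.81 [162.0, 255.0] (array([ 0.5176, -0.1003]), 0.1375, array([ 0.51  , -0.1046]), np.float64(0.0953)) z [0.0129 0.0139 0.0302]
```

View pics/w2.png

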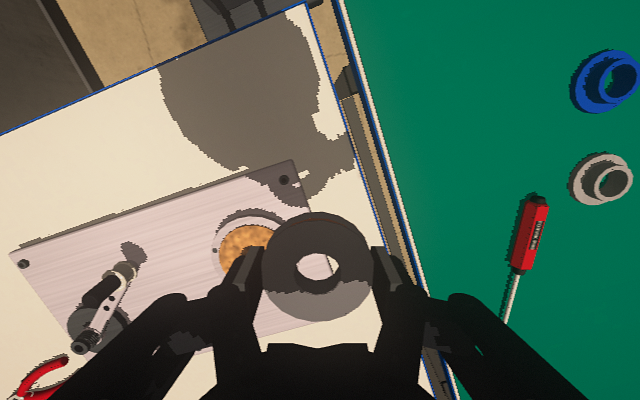

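Held spool at (318,265) and hub pad partly visible at (245,250). The spool looks level. I'll measure its offset from the TCP.

```bash
cat > c.py <<'E'
from h import *
s,p=wrist()
for t in eyes.trace(p,"strip_spool")[:1]:
    C=cloud(p,t["pixels"]);C=C[abs(C[:,2]-np.median(C[:,2]))<.004]; zt=np.median(C[:,2]); print(zt,outer(p,t["pixels"],zt))
    A=np.c_[C[:,:2],np.ones(len(C))];print("tilt",np.linalg.lstsq(A,C[:,2],rcond=None)[0].round(3))
    # bore: dark/other hole inside
    m=t["pixels"].astype(np.uint8); cs,h=cv2.findContours(m,cv2.RETR_CCOMP,1)
    for c,hh in zip(cs,h[0]):
        if hh[3]>=0 and len(c)>20: Q=np.array([world(p,q,zt)[:2] for q in c[:,0]]);print("bore",circ(Q))
print(s["tool_pos"])
E
python3 c.py
```

```text
0.13758886179318078 (array([0.5147, 0.034 ]), 0.0322, array([0.515 , 0.0341]), np.float64(0.0305))
tilt [ 0.    -0.     0.137]
bore (array([0.51294668, 0.03499621]), np.float64(0.008988264961691214))
[0.51617916 0.03320476 0.14109927]
```

Call:
{"name": "move_arm", "arguments": {"deltas": [{"travel": [0.015,-0.04,0],"dr": [0,0,0],"hand": 0.8},{"travel": [0.012,-0.03,0],"dr": [0,0,0],"hand": 0.8},{"travel": [0,0,0],"dr": [0,0,0],"hand": 0.8},{"travel": [0,0,0],"dr": [0,0,0],"hand": 0.8}]}}

```text
time_s: 6.1
tool_pos: [0.544, -0.0366, 0.1415]
orientation: [0.542, 3.094, -0.002]
wrist_force: [0.6, 0.9, -1.1]
opening: 0.0578
```

```bash
python3 t.py .547 -.0455 .09; python3 c.py
```

```text
t 6.1 pos [ 0.544  -0.0366  0.1415] need [ 0.003  -0.0089 -0.0515] open 0.0578 F [ 0.6  0.9 -1.1]
jaw yaw deg 70.1 level dr [0.001 0.    0.   ] j [-0.11  0.11  1.99 -0.    1.03 -1.34]
0.13794873299279753 (array([ 0.5428, -0.0356]), 0.0322, array([ 0.5429, -0.0357]), np.float64(0.0305))
tilt [0.001 0.    0.137]
bore (array([ 0.54078753, -0.03494414]), np.float64(0.00917904982158153))
[ 0.54402982 -0.03661457  0.14145919]
```

Call:
{"name": "move_arm", "arguments": {"deltas": [{"travel": [0.003,-0.009,-0.02],"dr": [0,0,0],"hand": 0.8},{"travel": [0,0,-0.03],"dr": [0,0,0],"hand": 0.8},{"travel": [0,0,0],"dr": [0,0,0],"hand": 0.8},{"travel": [0,0,0],"dr": [0,0,0],"hand": 0.8}]}}

```text
time_s: 6.6
tool_pos: [0.5469, -0.0416, 0.0922]
orientation: [0.533, 3.093, -0.0]
wrist_force: [-0.1, 0.5, 0.1]
opening: 0.0576
```

```bash
python3 t.py .547 -.046 .0475; cat > d.py <<'E'
import sys; from h import *
p=eyes.capture("wrist"); cv2.imwrite(sys.argv[1],p["color"])
E
python3 d.py pics/w3.png
```

```text
t 6.6 pos [ 0.5469 -0.0416  0.0922] need [ 0.0001 -0.0044 -0.0447] open 0.0576 F [-0.1  0.5  0.1]
jaw yaw deg 70.4 level dr [0.001 0.003 0.   ] j [-0.12  0.18  2.02 -0.    0.94 -1.35]
```

View pics/w3.png

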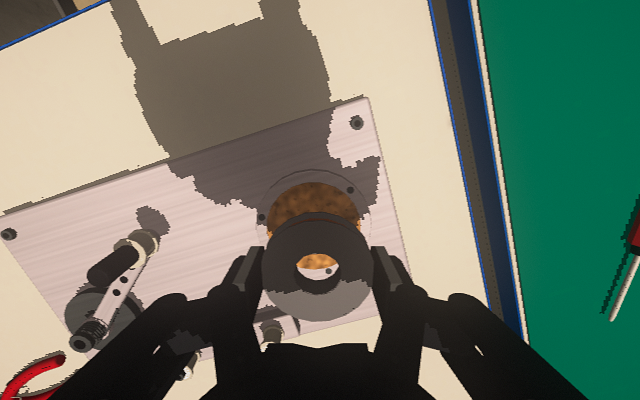

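The spool, at (318,265), is over the platter, whose ring is centred near (315,212) farther down. That is consistent with the numbers, so I'll correct y and lower.

Call:
{"name": "move_arm", "arguments": {"deltas": [{"travel": [0,-0.005,0],"dr": [0,0,0],"hand": 0.8},{"travel": [0,0,-0.01],"dr": [0,0,0],"hand": 0.8},{"travel": [0,0,0],"dr": [0,0,0],"hand": 0.8}]}}

```text
time_s: 6.95
tool_pos: [0.5481, -0.0463, 0.0846]
orientation: [0.531, 3.09, 0.0]
wrist_force: [-0.5, -0.9, -1.0]
opening: 0.058
```

```bash
python3 t.py .547 -.046 .0475
```

```text
t 6.95 pos [ 0.5481 -0.0463  0.0846] need [-0.0011  0.0003 -0.0371] open 0.058 F [-0.5 -0.9 -1. ]
jaw yaw deg 70.5 level dr [0.001 0.006 0.   ] j [-0.13  0.19  2.03 -0.    0.92 -1.36]
```

Call:
{"name": "move_arm", "arguments": {"deltas": [{"travel": [-0.0015,0,-0.009],"dr": [0,0.006,0],"hand": 0.8},{"travel": [-0.001,0,-0.009],"dr": [0,0,0],"hand": 0.8},{"travel": [-0.001,0,-0.009],"dr": [0,0,0],"hand": 0.8},{"travel": [0,0,0],"dr": [0,0,0],"hand": 0.8}]}}

```text
time_s: 7.35
tool_pos: [0.5447, -0.0466, 0.0559]
orientation: [0.532, 3.095, -0.001]
wrist_force: [-0.9, -0.4, -0.6]
opening: 0.0576
```

```bash
python3 t.py .547 -.046 .0475
```

```text
t 7.35 pos [ 0.5447 -0.0466  0.0559] need [ 0.0023  0.0006 -0.0084] open 0.0576 F [-0.9 -0.4 -0.6]
jaw yaw deg 70.5 level dr [0.001 0.001 0.   ] j [-0.13  0.22  2.05 -0.    0.87 -1.36]
```

Call:
{"name": "move_arm", "arguments": {"deltas": [{"travel": [0.0015,0,-0.006],"dr": [0,0,0],"hand": 0.8},{"travel": [0,0,-0.002],"dr": [0,0,0],"hand": 0.8},{"travel": [0,0,0],"dr": [0,0,0],"hand": 0.8}]}}

```text
time_s: 7.65
tool_pos: [0.5461, -0.0465, 0.0471]
orientation: [-0.532, -3.096, 0.002]
wrist_force: [-1.3, 0.1, 4.2]
opening: 0.0578
```

```bash
python3 t.py .547 -.046 .0475
```

```text
t 7.65 pos [ 0.5461 -0.0465  0.0471] need [0.0009 0.0005 0.0004] open 0.0578 F [-1.3  0.1  4.2]
jaw yaw deg 70.5 level dr [ 0.001 -0.     0.   ] j [-0.13  0.24  2.05 -0.    0.85 -1.36]
```

Seated: contact force is about 4 N at the expected height. I'll release, lift and look.

Call:
{"name": "move_arm", "arguments": {"deltas": [{"travel": [0,0,0],"dr": [0,0,0],"hand": 0},{"travel": [0,0,0],"dr": [0,0,0],"hand": 0},{"travel": [0,0,0],"dr": [0,0,0],"hand": 0},{"travel": [0,0,0.02],"dr": [0,0,0],"hand": 0},{"travel": [0,0,0.04],"dr": [0,0,0],"hand": 0},{"travel": [0,0,0.05],"dr": [0,0,0],"hand": 0},{"travel": [-0.03,0,0.04],"dr": [0,0,0],"hand": 0},{"travel": [0,0,0],"dr": [0,0,0],"hand": 0}]}}

```text
time_s: 8.45
tool_pos: [0.5151, -0.0464, 0.2018]
orientation: [0.532, 3.096, -0.002]
wrist_force: [1.1, -0.6, -0.3]
opening: 0.085
```

```bash
python3 t.py .592 .284 .2; python3 b.py pics/w4.png strip_spool:0.044 pad_centre:0.03 knob_mid:.066 pivot_axis:.06 pressure_disc:.008
```

```text
t 8.45 pos [ 0.5151 -0.0464  0.2018] need [ 0.0769  0.3304 -0.0018] open 0.085 F [ 1.1 -0.6 -0.3]
jaw yaw deg 70.5 level dr [0.001 0.    0.   ] j [-0.14  0.    1.99 -0.    1.15 -1.37]
8.45 [ 0.5151 -0.0464  0.2018] [ 5.320e-01  3.096e+00 -2.000e-03] 0.08500385217172737 [ 1.12 -0.63 -0.26]
strip_spool [(0.69, [327.0, 211.0], [0.5557, -0.0478])]
   0.85 [327.0, 203.0] (array([ 0.5453, -0.0453]), 0.0315, array([ 0.5455, -0.0456]), np.float64(0.0299)) z [0.0423 0.0436 0.0445]
   0.44 [34.0, 315.0] (array([ 0.5465, -0.4252]), 0.0266, array([ 0.5466, -0.4251]), np.float64(0.0224)) z [0.0054 0.0178 0.019 ]
pad_centre [(0.85, [325.0, 212.0], [0.5448, -0.0471]), (0.3, [542.0, 222.0], [0.638, 0.1797])]
   0.76 [268.0, 227.0] (array([ 0.5495, -0.127 ]), 0.1645, array([ 0.5414, -0.1185]), np.float64(0.1228)) z [0.0128 0.0139 0.0287]
   0.2 [617.0, 151.0] (array([0.5849, 0.2618]), 0.0277, array([0.5829, 0.2612]), np.float64(0.0242)) z [0.0044 0.0084 0.0193]
knob_mid [(0.66, [210.0, 232.0], [0.5138, -0.1597]), (0.17, [540.0, 223.0], [0.6144, 0.1539])]
   0.7 [194.0, 257.0] (array([ 0.5304, -0.1847]), 0.0561, array([ 0.5242, -0.188 ]), np.float64(0.0367)) z [0.0261 0.0329 0.0723]
pivot_axis [(0.64, [170.0, 292.0], [0.5664, -0.237])]
   0.97 [270.0, 226.0] (array([ 0.5389, -0.1164]), 0.1477, array([ 0.5313, -0.1085]), np.float64(0.1101)) z [0.0128 0.0139 0.0285]
pressure_disc [(0.76, [612.0, 149.0], [0.5928, 0.2852]), (0.63, [617.0, 68.0], [0.5058, 0.2925]), (0.48, [39.0, 310.0], [0.5609, -0.4735])]
   0.91 [615.0, 150.0] (array([0.5957, 0.2828]), 0.0298, array([0.5934, 0.2823]), np.float64(0.026)) z [0.0043 0.0084 0.0193]
   0.7 [618.0, 68.0] (array([0.5074, 0.2893]), 0.0269, array([0.5066, 0.2876]), np.float64(0.0236)) z [0.0044 0.008  0.0191]
   0.6 [266.0, 226.0] (array([ 0.5584, -0.1355]), 0.1767, array([ 0.5489, -0.1258]), np.float64(0.1316)) z [0.0128 0.0139 0.0287]
```

View pics/w4.png

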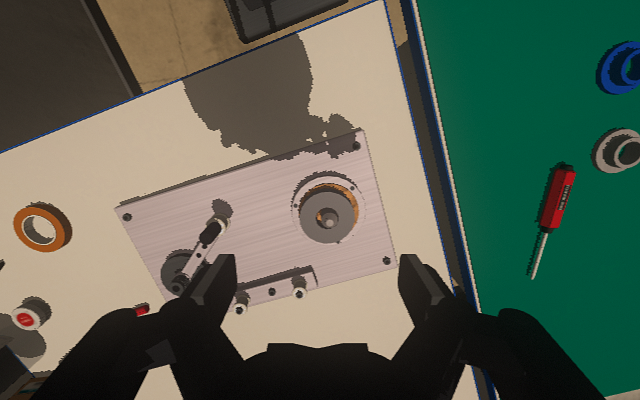

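The spool sits flat over the hub at (327,215), measured at (0.5455,-0.0456) with its top at 0.0436. The steel disc is at right (617,150). The screwdriver handle lies close to it on the -y side, so I'll grip the disc's collar with the jaws along x.

Call:
{"name": "move_arm", "arguments": {"deltas": [{"travel": [0.005,0.042,0],"dr": [0,0,-0.15],"hand": 0},{"travel": [0.005,0.042,0],"dr": [0,0,-0.15],"hand": 0},{"travel": [0.005,0.042,0],"dr": [0,0,-0.15],"hand": 0},{"travel": [0.005,0.042,0],"dr": [0,0,-0.15],"hand": 0.2},{"travel": [0.005,0.042,0],"dr": [0,0,-0.15],"hand": 0.3},{"travel": [0.005,0.042,0],"dr": [0,0,-0.15],"hand": 0.3},{"travel": [0.005,0.04,0],"dr": [0,0,-0.15],"hand": 0.3},{"travel": [0.005,0.03,0],"dr": [0,0,-0.15],"hand": 0.3}]}}

```text
time_s: 9.8
tool_pos: [0.5532, 0.2779, 0.1909]
orientation: [-2.162, -2.261, -0.003]
wrist_force: [0.9, -0.3, -0.7]
opening: 0.0596
```

Call:
{"name": "move_arm", "arguments": {"deltas": [{"travel": [0,0,0],"dr": [0,0,0],"hand": 0.3},{"travel": [0,0,0],"dr": [0,0,0],"hand": 0.3}]}}

```text
time_s: 10.0
tool_pos: [0.5531, 0.2822, 0.1897]
orientation: [-2.157, -2.265, -0.003]
wrist_force: [0.7, -0.5, -0.1]
opening: 0.0597
```

```bash
python3 t.py .592 .284 .1; python3 b.py pics/w5.png pressure_disc:.008 driver:.009
```

```text
t 10.0 pos [0.5531 0.2822 0.1897] need [ 0.0389  0.0018 -0.0897] open 0.0597 F [ 0.7 -0.5 -0.1]
jaw yaw deg 2.8 level dr [-0.011 -0.009 -0.   ] j [0.42 0.21 1.79 0.02 1.15 0.37]
10.0 [0.5531 0.2822 0.1897] [-2.157 -2.265 -0.003] 0.05969056756776808 [ 0.71 -0.49 -0.15]
pressure_disc [(0.98, [350.0, 7.0], [0.5746, 0.4598]), (0.96, [279.0, 170.0], [0.5068, 0.297]), (0.82, [338.0, 96.0], [0.5684, 0.3792])]
   0.97 [349.0, 18.0] (array([0.5765, 0.4598]), 0.0248, array([0.5765, 0.4547]), np.float64(0.0191)) z [0.0063 0.008  0.0196]
   0.79 [332.0, 90.0] (array([0.5714, 0.3767]), 0.025, array([0.5712, 0.3768]), np.float64(0.0243)) z [0.0066 0.0081 0.0198]
   0.59 [352.0, 180.0] (array([0.5943, 0.2857]), 0.0254, array([0.5943, 0.2855]), np.float64(0.0247)) z [0.0064 0.0081 0.0198]
driver [(0.56, [398.0, 252.0], [0.6521, 0.2061])]
   0.67 [373.0, 244.0] (array([0.6395, 0.2089]), 0.0529, array([0.6331, 0.1973]), np.float64(0.0348)) z [0.0105 0.015  0.0181]
```

View pics/w5.png

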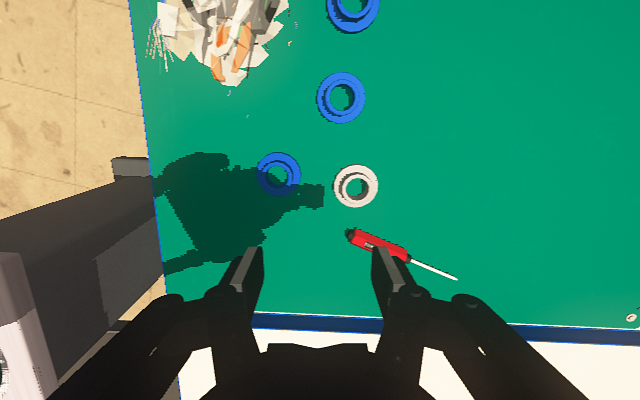

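The steel disc is at (356,186), measured at (0.5943,0.2855). The driver handle is at (375,243), clear of jaws along x, and the blue decoy at (278,173) is clear too. I'll go above the disc.

Call:
{"name": "move_arm", "arguments": {"deltas": [{"travel": [0.03,0.003,-0.02],"dr": [-0.011,-0.009,0],"hand": 0.3},{"travel": [0.012,0,-0.04],"dr": [0,0,0],"hand": 0.3},{"travel": [0,0,-0.04],"dr": [0,0,0],"hand": 0.3},{"travel": [0,0,-0.015],"dr": [0,0,0],"hand": 0.3},{"travel": [0,0,0],"dr": [0,0,0],"hand": 0.3},{"travel": [0,0,0],"dr": [0,0,0],"hand": 0.3}]}}

```text
time_s: 10.85
tool_pos: [0.5997, 0.2784, 0.0777]
orientation: [2.174, 2.262, 0.013]
wrist_force: [-0.3, -0.1, 0.2]
opening: 0.0597
```

```bash
python3 t.py .5943 .2855 .026; python3 b.py pics/w6.png pressure_disc:.008
```

```text
t 10.85 pos [0.5997 0.2784 0.0777] need [-0.0054  0.0071 -0.0517] open 0.0597 F [-0.3 -0.1  0.2]
jaw yaw deg 2.3 level dr [-0.003  0.009  0.   ] j [ 0.4   0.38  1.79 -0.    0.96  0.36]
10.85 [0.5997 0.2784 0.0777] [2.174 2.262 0.013] 0.05969891375636876 [-0.26 -0.11  0.2 ]
pressure_disc [(0.9, [308.0, 210.0], [0.593, 0.2858]), (0.89, [194.0, 194.0], [0.5078, 0.2952])]
   0.97 [312.0, 202.0] (array([0.5945, 0.2857]), 0.0252, array([0.5945, 0.2858]), np.float64(0.0246)) z [0.0067 0.0082 0.0197]
   0.86 [195.0, 193.0] (array([0.5087, 0.2945]), 0.0259, array([0.5086, 0.2945]), np.float64(0.025)) z [0.0056 0.0083 0.0196]
   0.72 [268.0, 58.0] (array([0.5713, 0.3769]), 0.0248, array([0.5714, 0.377 ]), np.float64(0.0243)) z [0.0068 0.0082 0.0199]
```

Call:
{"name": "move_arm", "arguments": {"deltas": [{"travel": [-0.006,0.008,-0.01],"dr": [-0.003,0.009,0],"hand": 0.3},{"travel": [0,0,-0.025],"dr": [0,0,0],"hand": 0.3},{"travel": [0,0,0],"dr": [0,0,0],"hand": 0.3}]}}

```text
time_s: 11.3
tool_pos: [0.5968, 0.2901, 0.0483]
orientation: [2.174, 2.263, 0.016]
wrist_force: [-1.0, 0.3, -1.2]
opening: 0.0594
```

```bash
python3 t.py .5944 .2857 .026
```

```text
t 11.3 pos [0.5968 0.2901 0.0483] need [-0.0024 -0.0044 -0.0223] open 0.0594 F [-1.   0.3 -1.2]
jaw yaw deg 2.3 level dr [-0.005  0.01   0.   ] j [0.41 0.42 1.8  0.   0.91 0.37]
```

Call:
{"name": "move_arm", "arguments": {"deltas": [{"travel": [-0.002,-0.002,-0.01],"dr": [-0.005,0.01,0],"hand": 0.3},{"travel": [-0.001,-0.001,-0.01],"dr": [0,0,0],"hand": 0.3},{"travel": [0,0,0],"dr": [0,0,0],"hand": 0.3},{"travel": [0,0,0],"dr": [0,0,0],"hand": 0.3}]}}

```text
time_s: 11.7
tool_pos: [0.5945, 0.2889, 0.0295]
orientation: [2.174, 2.267, 0.003]
wrist_force: [-0.2, 0.1, -0.3]
opening: 0.0599
```

```bash
python3 t.py .5944 .2857 .026
```

```text
t 11.7 pos [0.5945 0.2889 0.0295] need [-0.0001 -0.0032 -0.0035] open 0.0599 F [-0.2  0.1 -0.3]
jaw yaw deg 2.4 level dr [-0.001  0.002  0.   ] j [0.41 0.44 1.81 0.   0.89 0.37]
```

Call:
{"name": "move_arm", "arguments": {"deltas": [{"travel": [0,-0.003,-0.0035],"dr": [0,0,0],"hand": 0.3},{"travel": [0,0,0],"dr": [0,0,0],"hand": 0.3},{"travel": [0,0,0],"dr": [0,0,0],"hand": 0.7},{"travel": [0,0,0],"dr": [0,0,0],"hand": 0.9},{"travel": [0,0,0],"dr": [0,0,0],"hand": 0.9},{"travel": [0,0,0],"dr": [0,0,0],"hand": 0.9}], "force": 40}}

```text
time_s: 12.3
tool_pos: [0.5955, 0.2856, 0.0272]
orientation: [2.175, 2.266, 0.006]
wrist_force: [-0.7, -0.9, -1.5]
opening: 0.0318
```

```bash
python3 t.py .5944 .2857 .026
```

```text
t 12.3 pos [0.5955 0.2856 0.0272] need [-0.0011  0.0001 -0.0012] open 0.0318 F [-0.7 -0.9 -1.5]
jaw yaw deg 2.3 level dr [-0.002  0.004  0.   ] j [0.41 0.44 1.81 0.   0.88 0.37]
```

Call:
{"name": "move_arm", "arguments": {"deltas": [{"travel": [0,0,0.03],"dr": [0,0,0],"hand": 0.9},{"travel": [0,0,0.045],"dr": [0,0,0],"hand": 0.9},{"travel": [0,0,0.045],"dr": [0,0,0],"hand": 0.9},{"travel": [-0.006,-0.045,0],"dr": [0,0,0],"hand": 0.9},{"travel": [-0.006,-0.045,0],"dr": [0,0,0],"hand": 0.9},{"travel": [-0.006,-0.045,0],"dr": [0,0,0],"hand": 0.9},{"travel": [-0.006,-0.045,0],"dr": [0,0,0],"hand": 0.9},{"travel": [-0.006,-0.045,0],"dr": [0,0,0],"hand": 0.9}]}}

```text
time_s: 13.1
tool_pos: [0.5623, 0.0591, 0.1499]
orientation: [2.162, 2.277, 0.006]
wrist_force: [0.7, 0.4, -1.7]
opening: 0.0319
```

Call:
{"name": "move_arm", "arguments": {"deltas": [{"travel": [-0.006,-0.04,0],"dr": [0,0,0],"hand": 0.9},{"travel": [-0.006,-0.03,0],"dr": [0,0,0],"hand": 0.9},{"travel": [0,0,0],"dr": [0,0,0],"hand": 0.9},{"travel": [0,0,0],"dr": [0,0,0],"hand": 0.9}]}}

```text
time_s: 13.5
tool_pos: [0.5472, -0.0189, 0.1493]
orientation: [2.17, 2.269, 0.003]
wrist_force: [0.8, 0.8, -2.2]
opening: 0.0317
```

```bash
python3 t.py .546 -.0455 .1; cat > e.py <<'E'
from h import *
s,p=wrist(); print(s["tool_pos"])
for l in ["pressure_disc","strip_spool"]:
  for t in eyes.trace(p,l)[:2]:
    C=cloud(p,t["pixels"]); print(l,t["p"],t["xy"],np.percentile(C[:,2],[5,25,50,75,95]).round(4))
    if l=="pressure_disc":
      zf=s["tool_pos"][2]-.0272+.008; print(outer(p,t["pixels"],zf))
      for lo,hi in [(zf-.002,zf+.002),(zf+.010,zf+.014)]:
        q=C[(C[:,2]>lo)&(C[:,2]<hi)]
        if len(q)>20: print(len(q),"tilt",np.linalg.lstsq(np.c_[q[:,:2]-q[:,:2].mean(0),np.ones(len(q))],q[:,2],rcond=None)[0].round(4))
    else: print(outer(p,t["pixels"],.044))
cv2.imwrite("pics/w7.png",p["color"])
E
python3 e.py
```

```text
t 13.5 pos [ 0.5472 -0.0189  0.1493] need [-0.0012 -0.0266 -0.0493] open 0.0317 F [ 0.8  0.8 -2.2]
jaw yaw deg 2.6 level dr [0.    0.003 0.   ] j [-0.08  0.11  1.98  0.    1.05 -0.13]
[ 0.54722308 -0.01894157  0.14926804]
pressure_disc 0.94 [318.2, 245.9] [0.1255 0.1295 0.1327 0.1411 0.1422]
(array([ 0.5473, -0.0182]), 0.0262, array([ 0.5469, -0.0179]), np.float64(0.023))
1492 tilt [ 0.0012 -0.0122  0.1297]
1283 tilt [ 0.0035 -0.0017  0.1416]
strip_spool 0.8 [316.2, 209.7] [0.0311 0.0426 0.0434 0.0439 0.0445]
(array([ 0.547 , -0.0305]), 0.0249, array([ 0.5469, -0.0324]), np.float64(0.0191))
```

View pics/w7.png

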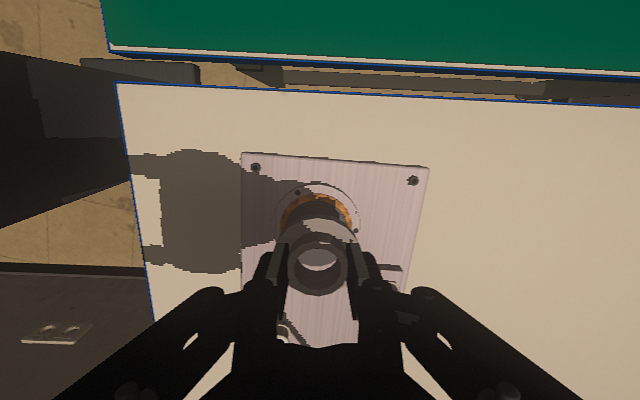

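The disc is held level by its collar at (318,262), concentric with the TCP to under 1 mm, and the spool lies beyond it at (316,210). I'll move over the hub.

Call:
{"name": "move_arm", "arguments": {"deltas": [{"travel": [-0.001,-0.022,0],"dr": [0,0,0],"hand": 0.9},{"travel": [0,-0.005,-0.025],"dr": [0,0,0],"hand": 0.9},{"travel": [0,0,-0.02],"dr": [0,0,0],"hand": 0.9},{"travel": [0,0,0],"dr": [0,0,0],"hand": 0.9},{"travel": [0,0,0],"dr": [0,0,0],"hand": 0.9}]}}

```text
time_s: 14.15
tool_pos: [0.5496, -0.0389, 0.1046]
orientation: [2.154, 2.281, 0.008]
wrist_force: [-0.5, -0.0, -0.7]
opening: 0.0325
```

```bash
python3 t.py .546 -.046 .0712
```

```text
t 14.15 pos [ 0.5496 -0.0389  0.1046] need [-0.0036 -0.0071 -0.0334] open 0.0325 F [-0.5 -0.  -0.7]
jaw yaw deg 3.3 level dr [-0.001  0.006  0.   ] j [-0.12  0.16  2.01  0.    0.96 -0.18]
```

Call:
{"name": "move_arm", "arguments": {"deltas": [{"travel": [-0.0035,-0.008,0],"dr": [0,0.006,0],"hand": 0.9},{"travel": [0,0,0],"dr": [0,0,0],"hand": 0.9},{"travel": [0,0,0],"dr": [0,0,0],"hand": 0.9}]}}

```text
time_s: 14.45
tool_pos: [0.5476, -0.0462, 0.107]
orientation: [2.153, 2.286, 0.004]
wrist_force: [-0.1, -0.7, -1.5]
opening: 0.032
```

```bash
python3 t.py .546 -.046 .0712
```

```text
t 14.45 pos [ 0.5476 -0.0462  0.107 ] need [-0.0016  0.0002 -0.0358] open 0.032 F [-0.1 -0.7 -1.5]
jaw yaw deg 3.4 level dr [-0.001  0.003  0.   ] j [-0.13  0.16  2.01  0.    0.97 -0.19]
```

Call:
{"name": "move_arm", "arguments": {"deltas": [{"travel": [-0.002,0,-0.008],"dr": [0,0.003,0],"hand": 0.9},{"travel": [-0.0005,0,-0.009],"dr": [0,0,0],"hand": 0.9},{"travel": [-0.0005,0,-0.009],"dr": [0,0,0],"hand": 0.9},{"travel": [0,0,0],"dr": [0,0,0],"hand": 0.9}]}}

```text
time_s: 14.85
tool_pos: [0.545, -0.0464, 0.0802]
orientation: [2.153, 2.286, 0.003]
wrist_force: [-1.2, -0.0, -1.7]
opening: 0.0318
```

```bash
python3 t.py .546 -.046 .0712
```

```text
t 14.85 pos [ 0.545  -0.0464  0.0802] need [ 0.001   0.0004 -0.009 ] open 0.0318 F [-1.2 -0.  -1.7]
jaw yaw deg 3.4 level dr [-0.     0.002  0.   ] j [-0.13  0.19  2.03  0.    0.91 -0.19]
```

Call:
{"name": "move_arm", "arguments": {"deltas": [{"travel": [0.001,0,-0.006],"dr": [0,0,0],"hand": 0.9},{"travel": [0,0,-0.003],"dr": [0,0,0],"hand": 0.9},{"travel": [0,0,0],"dr": [0,0,0],"hand": 0.9}]}}

```text
time_s: 15.15
tool_pos: [0.546, -0.0464, 0.0711]
orientation: [2.154, 2.287, 0.001]
wrist_force: [-1.2, 0.3, 2.8]
opening: 0.0318
```

```bash
python3 t.py .546 -.046 .0712
```

```text
t 15.15 pos [ 0.546  -0.0464  0.0711] need [0.     0.0004 0.0001] open 0.0318 F [-1.2  0.3  2.8]
jaw yaw deg 3.4 level dr [-0.     0.001  0.   ] j [-0.13  0.21  2.04  0.    0.9  -0.19]
```

The disc is seated: height as expected and about 3 N contact. I'll release it, lift, turn the jaws towards the knob's push direction and look.

Call:
{"name": "move_arm", "arguments": {"deltas": [{"travel": [0,0,0],"dr": [0,0,0],"hand": 0.3},{"travel": [0,0,0],"dr": [0,0,0],"hand": 0.3},{"travel": [0,0,0],"dr": [0,0,0],"hand": 0.3},{"travel": [0,0,0.02],"dr": [0,0,0],"hand": 0.3},{"travel": [0,0,0.04],"dr": [0,0,0.1],"hand": 0.3},{"travel": [0,0,0.04],"dr": [0,0,0.15],"hand": 0.4},{"travel": [-0.02,-0.04,0],"dr": [0,0,0.15],"hand": 0.6},{"travel": [-0.01,-0.04,0],"dr": [0,0,0.15],"hand": 0.6}]}}

```text
time_s: 15.95
tool_pos: [0.5174, -0.1225, 0.1742]
orientation: [1.45, 2.784, -0.003]
wrist_force: [0.7, 0.3, -0.4]
opening: 0.0341
```

Call:
{"name": "move_arm", "arguments": {"deltas": [{"travel": [0,-0.025,0],"dr": [0,0,0],"hand": 0.6},{"travel": [0,0,0],"dr": [0,0,0],"hand": 0.6},{"travel": [0,0,0],"dr": [0,0,0],"hand": 0.6}]}}

```text
time_s: 16.25
tool_pos: [0.5174, -0.1521, 0.1765]
orientation: [1.449, 2.779, -0.003]
wrist_force: [-0.0, -0.5, 0.2]
opening: 0.0343
```

```bash
python3 t.py .514 -.16 .075; python3 b.py pics/w8.png pressure_disc:.052 strip_spool:.044 knob_mid:.066 pivot_axis:.06
```

```text
t 16.25 pos [ 0.5174 -0.1521  0.1765] need [-0.0034 -0.0079 -0.1015] open 0.0343 F [-0.  -0.5  0.2]
jaw yaw deg 34.9 level dr [0.005 0.006 0.   ] j [-0.33  0.06  1.98 -0.    1.09 -0.94]
16.25 [ 0.5174 -0.1521  0.1765] [ 1.449  2.779 -0.003] 0.034288088799484334 [-0.05 -0.51  0.2 ]
pressure_disc [(0.76, [411.0, 121.0], [0.5577, -0.0407])]
   0.97 [406.0, 114.0] (array([ 0.5452, -0.0478]), 0.0258, array([ 0.5451, -0.0476]), np.float64(0.0247)) z [0.0505 0.0522 0.0638]
strip_spool [(0.66, [408.0, 120.0], [0.5542, -0.0418]), (0.62, [355.0, 187.0], [0.5527, -0.1294])]
   0.71 [417.0, 128.0] (array([ 0.5459, -0.0466]), 0.0312, array([ 0.5462, -0.047 ]), np.float64(0.03)) z [0.0315 0.0434 0.0445]
knob_mid [(0.69, [308.0, 209.0], [0.5129, -0.1599])]
   0.73 [313.0, 264.0] (array([ 0.5369, -0.1904]), 0.0562, array([ 0.5405, -0.192 ]), np.float64(0.0383)) z [0.026  0.0315 0.0612]
pivot_axis [(0.92, [311.0, 296.0], [0.5694, -0.2367])]
   0.59 [369.0, 176.0] (array([ 0.5437, -0.1264]), 0.1458, array([ 0.54  , -0.1205]), np.float64(0.1099)) z [0.0128 0.0139 0.0283]
   0.5 [310.0, 264.0] (array([ 0.5388, -0.1925]), 0.0582, array([ 0.5421, -0.1943]), np.float64(0.0398)) z [0.0259 0.0313 0.0608]
```

View pics/w8.png

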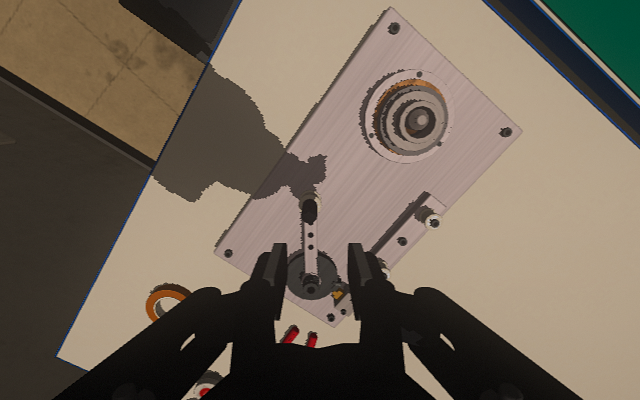

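The disc sits concentric on the spool at (410,120), with the flange top at 0.052. The knob at (308,205) is between the jaw directions. I'll descend around it.

Call:
{"name": "move_arm", "arguments": {"deltas": [{"travel": [-0.004,-0.008,-0.03],"dr": [0.005,0.006,0],"hand": 0.6},{"travel": [0,0,-0.03],"dr": [0,0,0],"hand": 0.6},{"travel": [0,0,0],"dr": [0,0,0],"hand": 0.6},{"travel": [0,0,0],"dr": [0,0,0],"hand": 0.6}]}}

```text
time_s: 17.1
tool_pos: [0.5153, -0.1589, 0.117]
orientation: [1.445, 2.786, -0.0]
wrist_force: [-0.0, -0.5, 0.5]
opening: 0.0342
```

```bash
python3 t.py .513 -.16 .075; python3 b.py pics/w9.png knob_mid:.066
```

```text
t 17.1 pos [ 0.5153 -0.1589  0.117 ] need [-0.0023 -0.0011 -0.042 ] open 0.0342 F [-0.  -0.5  0.5]
jaw yaw deg 35.2 level dr [0.002 0.003 0.   ] j [-0.34  0.13  2.03 -0.    0.98 -0.96]
17.1 [ 0.5153 -0.1589  0.117 ] [ 1.445  2.786 -0.   ] 0.034152082604697355 [-0.01 -0.46  0.51]
knob_mid [(0.84, [314.0, 235.0], [0.5139, -0.1604])]
   0.93 [316.0, 295.0] (array([ 0.5364, -0.1846]), 0.0535, array([ 0.5368, -0.1875]), np.float64(0.0367)) z [0.026  0.0321 0.0686]
```

Call:
{"name": "move_arm", "arguments": {"deltas": [{"travel": [-0.0025,-0.002,-0.014],"dr": [0,0.003,0],"hand": 0.6},{"travel": [-0.0005,0,-0.014],"dr": [0,0,0],"hand": 0.6},{"travel": [0,0,-0.013],"dr": [0,0,0],"hand": 0.6},{"travel": [0,0,0],"dr": [0,0,0],"hand": 0.6}]}}

```text
time_s: 17.65
tool_pos: [0.5145, -0.1618, 0.0766]
orientation: [1.442, 2.782, -0.001]
wrist_force: [-0.5, 0.6, -1.1]
opening: 0.0343
```

```bash
python3 t.py .5135 -.16 .075
```

```text
t 17.65 pos [ 0.5145 -0.1618  0.0766] need [-0.001   0.0018 -0.0016] open 0.0343 F [-0.5  0.6 -1.1]
jaw yaw deg 35.2 level dr [0.004 0.007 0.   ] j [-0.35  0.18  2.06 -0.    0.9  -0.96]
```

Call:
{"name": "move_arm", "arguments": {"deltas": [{"travel": [-0.001,0.001,0],"dr": [0.004,0.007,0],"hand": 0.6},{"travel": [0,0,0],"dr": [0,0,0],"hand": 0.8},{"travel": [0,0,0],"dr": [0,0,0],"hand": 1.0},{"travel": [0,0,0],"dr": [0,0,0],"hand": 1.0},{"travel": [0,0,0],"dr": [0,0,0],"hand": 1.0}], "force": 50}}

```text
time_s: 18.15
tool_pos: [0.5141, -0.1596, 0.0759]
orientation: [-1.446, -2.788, -0.003]
wrist_force: [-0.1, -0.8, -1.7]
opening: 0.0119
```

```bash
python3 t.py .5135 -.16 .075; cat > k.py <<'E'
import numpy as np
p=np.array([.568,-.237]); k=np.array([.5135,-.16]); L=np.hypot(*(k-p)); a0=np.arctan2(*(k-p)[::-1]); print("L",L,np.degrees(a0))
for pv in [p,np.array([.5655,-.2378])]:
  for t in np.arange(0,.9,.15): a=a0-t; print(round(t,2),(pv+.095*np.array([np.cos(a),np.sin(a)])).round(4))
E
python3 k.py
```

```text
t 18.15 pos [ 0.5141 -0.1596  0.0759] need [-0.0006 -0.0004 -0.0009] open 0.0119 F [-0.1 -0.8 -1.7]
jaw yaw deg 35.2 level dr [-0.002 -0.    -0.   ] j [-0.35  0.18  2.05  0.    0.91 -0.96]
L 0.09433583624476966 125.29056259190133
0.0 [ 0.5131 -0.1595]
0.15 [ 0.5253 -0.1521]
0.3 [ 0.5385 -0.1467]
0.45 [ 0.5523 -0.1433]
0.6 [ 0.5665 -0.142 ]
0.75 [ 0.5807 -0.1429]
0.0 [ 0.5106 -0.1603]
0.15 [ 0.5228 -0.1529]
0.3 [ 0.536  -0.1475]
0.45 [ 0.5498 -0.1441]
0.6 [ 0.564  -0.1428]
0.75 [ 0.5782 -0.1437]
```

Call:
{"name": "move_arm", "arguments": {"deltas": [{"travel": [0.006,0.0038,0],"dr": [0,0,-0.075],"hand": 1.0},{"travel": [0.006,0.0036,0],"dr": [0,0,-0.075],"hand": 1.0},{"travel": [0.0066,0.0028,0],"dr": [0,0,-0.075],"hand": 1.0},{"travel": [0.0066,0.0026,0],"dr": [0,0,-0.075],"hand": 1.0},{"travel": [0,0,0],"dr": [0,0,0],"hand": 1.0}]}}

```text
time_s: 18.65
tool_pos: [0.5335, -0.1494, 0.0758]
orientation: [-1.849, -2.527, 0.015]
wrist_force: [-3.2, -1.3, 2.4]
opening: 0.0117
```

```bash
python3 t.py .5385 -.1467 .0755
```

```text
t 18.65 pos [ 0.5335 -0.1494  0.0758] need [ 0.005   0.0027 -0.0003] open 0.0117 F [-3.2 -1.3  2.4]
jaw yaw deg 17.6 level dr [ 0.002 -0.014  0.   ] j [-0.31  0.22  2.01 -0.01  0.93 -0.62]
```

Call:
{"name": "move_arm", "arguments": {"deltas": [{"travel": [0.0075,0.003,0],"dr": [0,-0.01,-0.07],"hand": 1.0},{"travel": [0.0075,0.0025,0],"dr": [0,0,-0.07],"hand": 1.0},{"travel": [0.0075,0.002,0],"dr": [0,0,-0.07],"hand": 1.0},{"travel": [0.0075,0.0015,0],"dr": [0,0,-0.07],"hand": 1.0},{"travel": [0.0075,0.001,0],"dr": [0,0,-0.07],"hand": 1.0},{"travel": [0,0,0],"dr": [0,0,0],"hand": 1.0}]}}

```text
time_s: 19.25
tool_pos: [0.5624, -0.1424, 0.0758]
orientation: [-2.256, -2.166, 0.027]
wrist_force: [-2.8, 1.0, 1.8]
opening: 0.0118
```

```bash
python3 t.py .5807 -.1429 .0755
```

```text
t 19.25 pos [ 0.5624 -0.1424  0.0758] need [ 0.0183 -0.0005 -0.0003] open 0.0118 F [-2.8  1.   1.8]
jaw yaw deg -2.3 level dr [ 0.002 -0.022  0.   ] j [-0.29  0.27  1.95 -0.01  0.95 -0.24]
```

Call:
{"name": "move_arm", "arguments": {"deltas": [{"travel": [0.008,0,0],"dr": [0,-0.02,-0.05],"hand": 1.0},{"travel": [0.007,-0.0005,0],"dr": [0,0,-0.05],"hand": 1.0},{"travel": [0.003,0,0],"dr": [0,0,0],"hand": 1.0},{"travel": [0,0,0],"dr": [0,0,0],"hand": 1.0},{"travel": [0,0,0],"dr": [0,0,0],"hand": 1.0}]}}

```text
time_s: 19.75
tool_pos: [0.568, -0.142, 0.0758]
orientation: [-2.346, -2.06, 0.028]
wrist_force: [-6.0, 0.8, 3.9]
opening: 0.012
```

```bash
python3 t.py .5807 -.1429 .0755; python3 b.py pics/w10.png pressure_disc:.052 strip_spool:.044 knob_mid:.066 pivot_axis:.06
```

```text
t 19.75 pos [ 0.568  -0.142   0.0758] need [ 0.0127 -0.0009 -0.0003] open 0.012 F [-6.   0.8  3.9]
jaw yaw deg -7.4 level dr [-0.003 -0.027 -0.   ] j [-0.28  0.28  1.93 -0.01  0.96 -0.15]
19.75 [ 0.568  -0.142   0.0758] [-2.346 -2.06   0.028] 0.01198340536193541 [-6.02  0.76  3.89]
pressure_disc []
   0.84 [269.0, 78.0] (array([ 0.5462, -0.0474]), 0.0249, array([ 0.5461, -0.0474]), np.float64(0.0244)) z [0.0508 0.0522 0.0638]
   0.32 [320.0, 287.0] (array([ 0.5648, -0.169 ]), 0.0434, array([ 0.561 , -0.1687]), np.float64(0.0292)) z [0.0262 0.0378 0.0795]
strip_spool []
   0.92 [301.0, 77.0] (array([ 0.5478, -0.0468]), 0.03, array([ 0.5467, -0.0467]), np.float64(0.0279)) z [0.0424 0.0435 0.0445]
   0.68 [321.0, 285.0] (array([ 0.5628, -0.1738]), 0.0455, array([ 0.5594, -0.1743]), np.float64(0.0307)) z [0.0262 0.0377 0.0794]
knob_mid [(0.75, [313.0, 269.0], [0.5648, -0.1437])]
   0.97 [317.0, 285.0] (array([ 0.5644, -0.1584]), 0.0394, array([ 0.5612, -0.1586]), np.float64(0.0266)) z [0.0262 0.0376 0.0794]
pivot_axis [(0.72, [298.0, 208.0], [0.561, -0.1098])]
   0.72 [318.0, 150.0] (array([ 0.5562, -0.098 ]), 0.105, array([ 0.5629, -0.0904]), np.float64(0.0791)) z [0.0129 0.0139 0.0284]
```

View pics/w10.png

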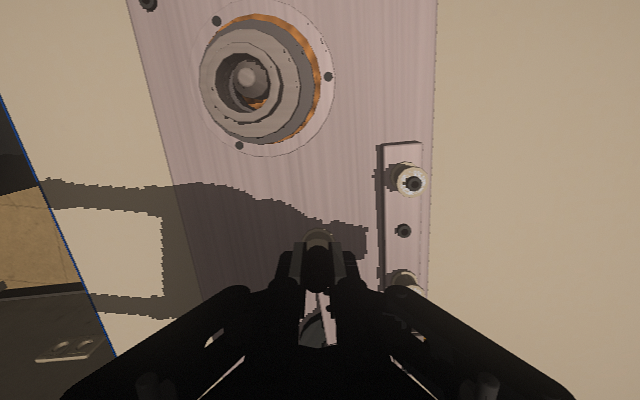

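The knob is held between the fingers at (318,265) and the arm has swung well back. The spool and disc are still seated at (250,80). Rows sag under the spring, so I'll push a bit further and end with rows that keep pushing.

Call:
{"name": "move_arm", "arguments": {"deltas": [{"travel": [0.008,0,0],"dr": [0,-0.02,0],"hand": 1.0},{"travel": [0.008,-0.001,0],"dr": [0,-0.01,0],"hand": 1.0},{"travel": [0.006,-0.001,0],"dr": [0,0,0],"hand": 1.0},{"travel": [0.004,0,0],"dr": [0,0,0],"hand": 1.0}]}}

```text
time_s: 20.6
tool_pos: [0.5788, -0.142, 0.0756]
orientation: [-2.332, -2.068, 0.022]
wrist_force: [-13.0, -2.7, 9.7]
opening: 0.0119
```

```bash
python3 t.py .578 -.1429 .0755; python3 -c "
from h import *
for i in range(3):
    s,p=wrist(); print(s['time_s'],s['tool_pos'].round(4),s['wrist_force'].round(1),abs(s['qvel']).max().round(3))
    print([world(p,m['xy'],.066).round(4) for m in eyes.mark_of(p,'knob_mid')[:1]])
p=eyes.capture('top')
for l,z in [('pivot_axis',.06),('knob_mid',.066)]: print(l,[(m['p'],world(p,m['xy'],z).round(4)) for m in eyes.mark_of(p,l)[:1]])
"
```

```text
t 20.6 pos [ 0.5788 -0.142   0.0756] need [-0.0008 -0.0009 -0.0001] open 0.0119 F [-13.   -2.7   9.7]
jaw yaw deg -6.9 level dr [-0.009 -0.027 -0.   ] j [-0.28  0.3   1.91  0.    0.96 -0.16]
20.6 [ 0.5788 -0.142   0.0756] [-13.   -2.7   9.7] 0.094
[array([ 0.5785, -0.1422,  0.066 ])]
20.7 [ 0.5788 -0.1421  0.0756] [-12.7   0.3   9.7] 0.005
[array([ 0.5774, -0.1439,  0.066 ])]
20.8 [ 0.5788 -0.1421  0.0756] [-11.9  -0.4   9.9] 0.002
[array([ 0.5777, -0.1449,  0.066 ])]
pivot_axis [(0.85, array([ 0.5738, -0.2447,  0.06  ]))]
knob_mid [(0.67, array([ 0.5807, -0.1569,  0.066 ]))]
```

The pose is steady: the knob reads 0.578, about 0.72 rad, and the 12 N reaction matches the spring there. I'm handing in while still holding.

```bash
python3 -c "
from h import *
from rig import close_job
s,p=wrist(); print(s['time_s'],s['tool_pos'].round(4),s['wrist_force'].round(1),s['opening'])
for l,z in [('pressure_disc',.052),('strip_spool',.044)]:
    t=eyes.trace(p,l)[0]; C=cloud(p,t['pixels']); print(l,outer(p,t['pixels'],z),np.median(C[:,2]))
print(close_job())"
```

```text
21.05 [ 0.5787 -0.142   0.0756] [-12.8   0.7   8.8] 0.012198577866836756
pressure_disc (array([ 0.546 , -0.0477]), 0.0255, array([ 0.5463, -0.0475]), np.float64(0.0246)) 0.05218990491535075
strip_spool (array([ 0.5484, -0.0465]), 0.0304, array([ 0.5471, -0.0468]), np.float64(0.0279)) 0.04348737328157484
the job is handed in; nothing more can be done
None
```

The dereeler is loaded and the job is handed in at about 21 s of robot time, with the gripper still holding the tensioner arm back.

**Spool and disc:** the spool lies on the cork pad over the hub, and the steel disc lies on top of it, collar up. In the last check the spool's top was at 43.5 mm (44 expected) and the disc's flange top at 52.2 mm (52 expected). Both were within about 3 mm of my hub estimate of (0.546, -0.045), where the limit is 6 mm.

**Tensioner arm:** it is gripped by the knob and steady at about 0.72 rad. The wrist sensed 12–13 N of reaction, which fits the 12 N the spring should give there.

**Checks that were weak or disagreed:**
- **Pawl:** I never saw it drop in. I infer it from the arm angle and the force.
- **Knob position:** the final top-camera reading put the knob (0.581, -0.157) and the pivot (0.574, -0.245) about 1 cm from the wrist-camera and gripper values. I trusted the wrist camera and the gripper.
- **Upward force:** about 9 N of upward force showed at the wrist while holding. I put it down to friction at the slightly tilted grip.
- **Other items:** the tape roll, cutters, screwdriver and tin were kept clear of, but I did not measure them again at the end.

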